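# Pack the carry chest and lift it

## Task

Pack the parts chest for a service call: set the small component box down flat in the chest's open drawer without dropping it in, slide the drawer fully shut, then take the chest by the handle on its top and lift it about 10 cm clear of the bench. Keep the chest level all the time, leave the other things on the bench where they are, and finish while still holding the chest there in the air, level and still, with all its drawers shut and the component box inside.

Things in the scene. Friction and masses are not known exactly. Their poses are not given: they have to be found in the camera images.
- pack_center (a point): the component box: a small dark closed plastic box with a hinged lid and a window in the lid, 60 (its x) x 42 (its y) x 26 (its z) mm, about 50 g, loose, flat on the bench; the only small rectangular box there. This point is its centre, 13 mm above its underside
- chest_handle (a point): middle of the fixed handle bar on top of the carry chest, 152 mm above the bench. The bar runs along the chest's y, 18 mm wide (x), 16 mm high, free over 100 mm between its posts, 37 mm of air below it. Axes are the chest's: z up, -x out of the drawers' fronts. The chest balances under the middle of the bar within about 5 mm
- chest_base (a point): centre of the underside of the carry chest (its feet; height 0 on the bench): grey plastic, one wide white drawer over two small ones, loose on the bench, 0.55 to 0.75 kg, 160 deep (x) x 180 wide (y) x 107 mm high without handle, 160 with it. Axes as chest_handle. The shell's front face is 80 mm from here towards -x
- drawer_in (a point): centre of the inner floor of the wide drawer, moving with it; the chest's axes; 57.5 mm above the bench. Inside 145 long (x) x 162 mm wide (y), side walls 33 and front 44 mm high above this floor, 3 to 4 mm thick; the shell's roof is 45 mm above this floor. When open by q, the floor in front of the shell's face is q - 4 mm long
- drawer_front (a point): middle of the outer face of the pull lip (60 mm wide along y, 9 mm high, 12 mm proud of the front plate) on the wide drawer, moving with it; 88 mm above the bench. The front plate is 168 mm wide, 54 to 101 mm above the bench. Push here towards the chest's +x to shut the drawer
- drawer (a joint): opening of the wide drawer in m: 0 fully shut, 0.135 out to its stop. It slides with about 1 N and stays where left; the loose chest itself slides on the bench when pushed with several newtons
- small_drawer0 (a joint): opening in m of the small lower drawer on the chest's +y side; shut (0) at the start and to stay so; slides with about 1 N
- small_drawer1 (a joint): opening in m of the small lower drawer on the chest's -y side; shut (0) at the start and to stay so; slides with about 1 N
- spool: bystander: a spool of solder wire standing on its flange, 56 mm across, 46 mm high; origin at the centre of its underside
- flux: bystander: a round flat flux tin, 60 mm across, 26 mm high; origin at the centre of its underside
- meter: bystander: a hand multimeter lying on its back, 145 (x) x 74 (y) x 40 mm high; origin at the centre of its underside

How it is judged:
On the way, in this order (a step that is already met when the one before it is completed fails the run):
1. the component box lies flat in the open drawer and is let go (x of pack_center in the frame of drawer_in between -0.075 and 0.075 m and y of pack_center in the frame of drawer_in between -0.083 and 0.083 m and z of pack_center in the frame of drawer_in between 0.005 and 0.022 m and angle between pack_center's own z axis and vertical below 0.15 rad and value of joint drawer above 0.04 m and contact force between the fingers and pack below 0.1 N and linear speed of pack below 0.05 m/s), for 0.2 s.
2. the drawer is fully shut with the box in it, the chest still on the bench (value of joint drawer below 0.005 m and x of pack_center in the frame of drawer_in between -0.075 and 0.075 m and y of pack_center in the frame of drawer_in between -0.083 and 0.083 m and z of pack_center in the frame of drawer_in between 0.005 and 0.022 m and angle between pack_center's own z axis and vertical below 0.15 rad and height (world z) of chest_base below 0.01 m), for 0.2 s.
3. the chest is lifted clear of the bench by its handle, drawers shut (value of joint drawer below 0.005 m and height (world z) of chest_base above 0.06 m and distance between the grasp point and chest_handle below 0.065 m), for 0.2 s.
At the end, for the whole second after the job is handed in: For the last second the fingers hold the chest by its handle, nothing else carrying it: underside 6 to 16 cm up, tilt below 7 degrees, slower than 3 cm/s and 0.15 rad/s; wide drawer shut to 5 mm, small ones to 8 mm; the box lies flat on the wide drawer's floor (all of step 3 and height (world z) of chest_base below 0.16 m and angle between chest_base's own z axis and vertical below 0.12 rad and linear speed of chest below 0.03 m/s and angular speed of chest below 0.15 rad/s and contact force between the fingers and chest above 3 N and contact force between chest and table below 0.1 N and contact force between chest and spool below 0.1 N and contact force between chest and flux below 0.1 N and contact force between chest and meter below 0.1 N and value of joint each of small_drawer0, small_drawer1 below 0.008 m and x of pack_center in the frame of drawer_in between -0.075 and 0.075 m and y of pack_center in the frame of drawer_in between -0.083 and 0.083 m and z of pack_center in the frame of drawer_in between 0.005 and 0.022 m and angle between pack_center's own z axis and vertical below 0.15 rad); the arm keeps its last pose, push and grip.
It fails at once if the chest is tipped by more than 0.26 rad (15 degrees) (angle between chest_base's own z axis and vertical above 0.26 rad).
It fails at once if the component box is dropped or thrown (moves faster than 0.8 m/s, a fall of more than 3 cm, while not in the fingers) (linear speed of pack above 0.8 m/s and contact force between the fingers and pack below 0.05 N).
It fails at once if the solder spool is moved more than 3 cm or knocked over (distance of spool from where it was at the start of the episode above 0.03 m or angle between spool's own z axis and vertical above 0.3 rad).
It fails at once if the flux tin is moved more than 3 cm or knocked over (distance of flux from where it was at the start of the episode above 0.03 m or angle between flux's own z axis and vertical above 0.3 rad).
It fails at once if the multimeter is moved more than 3 cm or knocked over (distance of meter from where it was at the start of the episode above 0.03 m or angle between meter's own z axis and vertical above 0.3 rad).
It also fails if it takes over 70 s, if anything falls off the work surface, if the arm or the gripper's body presses on something with over 40 N, if the wrist force passes 120 N, or if a joint passes its speed limit or range.

## Robot

A 7-joint arm with a two-finger parallel gripper is mounted at the origin on the work surface. World frame = base frame: x ahead of the robot, y to its left, z up, the work surface at z = 0. Lengths are in m, angles in rad, forces in N, time in s.
With the tool pointing down it reaches from about 0.425 to 0.925 m from the base axis. Payload 6.8 kg.
Tool frame: the origin (TCP) lies on the front face of the gripper's body, between the roots of the fingers; the fingertips stand 73 mm ahead of it and the grasp point (between the pads) lies 54 mm ahead of it (bot.finger_overhang is the z of the fingertips in the tool frame, in m); z points along the fingers, y is the line along which they close (so a half turn about z gives the same grasp; the last joint's range is limited). The gripper opens to 85 mm and grips with 20 to 120 N. Pads are 22 mm wide; open, the fingers measure 114 mm over their backs; the gripper's body (76 mm by 85 mm) begins 54 mm behind the grasp point. The pads swing forward as they close: fully open they stand 13 mm farther back than shut.
Start: joints at [-1.381, 0.477, 0.022, 1.555, -0.011, 1.109, -0.083], TCP at [0.198, 0.645, 0.304] pointing down, gripper open.
Joint ranges: [-2.96, 2.96], [-0.34, 2.1], [-1.41, 1.46], [0.24, 2.44], [-1.37, 4.51], [0.17, 1.92], [-2.96, 2.96]. Speed limits (rad/s): [2.39, 2.39, 3.14, 3.14, 3.14, 3.14, 3.14].

## Interface

Orientations are given as a unit quaternion [w, x, y, z].
In Python, from station import bot gives the robot as it stands.
- The arm moves only by the tool servo_tool, never from a script. Its argument "motion" is one flat list of numbers, 7 for each row, row after row: the shift along the tool's x, y, z as a fraction of full scale, then the turn, a rotation vector about the tool's x, y, z as a fraction of full scale, then the closure, from 0 (fully open) to 1 (shut). In form: [tx, ty, tz, ax, ay, az, gripper, tx, ty, tz, ax, ay, az, gripper, ...]. A call has 1 to 5 rows; each row shifts and turns the commanded pose from where the row before left it, along the tool's axes as they then stand; what a row does not reach is not made up. Full scale, the value 1, is 0.02 m for a shift and 0.15 rad for a turn. A row lasts 1/8 s, in which the tool goes at most 62.5 mm and 10.7 degrees, less where a joint would pass 70% of its speed; a pose out of reach is approached as far as the arm can. A call with a number of a shift or a turn outside -1 to 1 is refused whole. A call with a gripper value outside its range is refused whole. The fingers move at their own pace and stop on an object; "grip_force" is the grip in N (left out, the last holds). Time passes only in rows, so rows that do not move let the fingers close. It gives the time, the measured TCP pose, the force, the opening and the grip force at its end, in the units of the state.
- bot.get_obs(): the state, without advancing time (a new reading comes with each control period).
- bot.read_camera(name): name is "scene" or "top" or "wrist"; returns the picture (384x512x3 uint8, red, green, blue); there is no depth.
- bot.get_calibration(name): a dict with "mtx" (3x3 intrinsics, pixels), "k1" (the pictures are not rectified: a ray, as slopes to the right and down, at radius r is drawn at 1 + k1 r^2 times it, then the intrinsics apply), "rvec" (rotation vector, rad) and "tvec" (3), from world to camera coordinates, as OpenCV has them. Camera axes: x right, y down, z forward; pixel columns grow to the right and rows downward; lengths in m; the calibration is good to about 2 mm. A picture is of the moment at which its call begins: read the wrist's pose just before it. get_calibration takes no time and is no camera call; for the wrist camera it gives the pose at the moment of the call.
- bot.hand_in(): hands the job in; it is judged then, once.
Trained networks look in the newest picture that a camera, given by its name, has taken for a name from the list of things; names that differ only in an ending like _2 or _b are one class to them, and where a whole thing is asked for, a point or a joint stands for the part that bears it (a point fixed in the world has none). Each returns a list of dicts, best first, with "p" (0 to 1); they miss things now and then, are a little off and sometimes report something else, mostly with a low value. They report only what shows in the picture. A call takes as long as a camera call.
- bot.boxes_of(camera, name): "uv" ([column, row] in pixels, amid what is visible of it).
The state is a dict: "t": time; "q": joint angles; "joint_vel": joint speeds; "joint_torque": joint torques, N m; "eef_pos": TCP position; "tool_rot": TCP orientation; "contact_force": force on the tool from outside, world axes, zero at the start; "torque": the same for the moment, N m; "gripper_width": opening from 0.0 (shut) to 1.0 (fully open); "grasp_force": force on a finger pad.
Only numpy, scipy, OpenCV 4.12 (cv2) and the standard library are available. Lean on these libraries where they do the work, as an engineer would, in place of code of your own. Each camera call takes 0.05 s, during which the arm holds its last target. There are 200 camera calls.

## Working session

There is one attempt and no reset: what is moved stays moved. The work goes in short steps, Python scripts to look and compute and a tool call to move; the robot and the scene stay as the last step left them, time stands still between calls to the robot, and variables do not carry over. Pictures are saved under pics/ and viewed, at most 10 in all, crops included, and the job is handed in when it is done.

Besides the shell and the picture viewer there is one more tool, called after "Call:" by a JSON object that holds its "fn" and its "kwargs". servo_tool: Moves the arm, as the interface text tells. Shift numbers are shares of 0.02 m and turn numbers shares of 0.15 rad, none past 1 either way. Its arguments: {"type":"object","properties":{"motion":{"type":"array","items":{"type":"number","minimum":-1,"maximum":1}},"grip_force":{"type":"number"}},"required":["motion"]}

```bash
mkdir -p pics
cat > h.py <<'E'
import numpy as np, cv2
from station import bot
from scipy.spatial.transform import Rotation as R
def ray(c,uv,cal=None):
    k=cal or bot.get_calibration(c); M=np.array(k["mtx"]); 
    p=cv2.undistortPoints(np.array([[uv]],float),M,np.array([k["k1"],0,0,0,0.]))[0,0]
    Rm=cv2.Rodrigues(np.array(k["rvec"],float))[0]; t=np.array(k["tvec"],float).ravel()
    return -Rm.T@t, Rm.T@np.array([p[0],p[1],1])
def at(c,uv,z,cal=None):
    o,d=ray(c,uv,cal); return o+d*(z-o[2])/d[2]
def proj(c,P,cal=None):
    k=cal or bot.get_calibration(c)
    return cv2.projectPoints(np.array(P,float).reshape(-1,3),np.array(k["rvec"],float),np.array(k["tvec"],float),np.array(k["mtx"]),np.array([k["k1"],0,0,0,0.]))[0][:,0]
def save(c,n):
    im=bot.read_camera(c); cv2.imwrite(f"pics/{n}.png",im[:,:,::-1]); return im
E
python3 - <<'E'
from h import *
np.set_printoptions(precision=3,suppress=True)
a=save("scene","s0");b=save("top","t0")
cv2.imwrite("pics/both.png",cv2.resize(np.vstack([a,b])[:,:,::-1],(512,768))[:, :])
Z=dict(pack_center=.013,chest_handle=.152,chest_base=.05,drawer_in=.0575,drawer_front=.088,spool=.023,flux=.013,meter=.02)
for c in("scene","top"):
  for n in Z:
    print(c,n,[(np.round(d["uv"]),round(d["p"],2),at(c,d["uv"],Z[n])[:2]) for d in bot.boxes_of(c,n)[:2]])
o=bot.get_obs();print(o)
print(R.from_quat(np.roll(o["tool_rot"],-1)).as_matrix())
E
```

```text
scene pack_center [(array([210., 209.]), 0.79, array([ 0.463, -0.194]))]
scene chest_handle [(array([372., 182.]), 0.79, array([0.649, 0.151]))]
scene chest_base [(array([371., 181.]), 0.65, array([0.559, 0.232]))]
scene drawer_in [(array([347., 192.]), 0.67, array([0.577, 0.146]))]
scene drawer_front [(array([345., 190.]), 0.72, array([0.596, 0.121]))]
scene spool [(array([240., 248.]), 0.81, array([ 0.62 , -0.162]))]
scene flux [(array([171., 257.]), 0.78, array([ 0.579, -0.321]))]
scene meter [(array([127., 230.]), 0.62, array([ 0.463, -0.409]))]
top pack_center []
top chest_handle [(array([135., 178.]), 0.91, array([0.553, 0.191]))]
top chest_base [(array([133., 178.]), 0.79, array([0.574, 0.224]))]
top drawer_in [(array([170., 176.]), 0.82, array([0.577, 0.134]))]
top drawer_front [(array([171., 172.]), 0.58, array([0.582, 0.124]))]
top spool [(array([293., 161.]), 0.82, array([ 0.63 , -0.165])), (array([390., 237.]), 0.5, array([ 0.444, -0.404]))]
top flux [(array([357., 184.]), 0.61, array([ 0.576, -0.326]))]
top meter [(array([390., 239.]), 0.62, array([ 0.439, -0.406]))]
{'t': 0.9, 'q': array([-1.381,  0.477,  0.022,  1.555, -0.011,  1.109, -0.083]), 'joint_vel': array([-0.   ,  0.001,  0.001, -0.001,  0.001, -0.002, -0.001]), 'joint_torque': array([  0.   , -59.632,   1.607, -28.154,   0.013,   0.002,  -0.   ]), 'eef_pos': array([0.198, 0.645, 0.304]), 'tool_rot': array([-0.   ,  0.148,  0.989,  0.   ]), 'contact_force': array([-0.182, -0.127, -0.198]), 'torque': array([0.032, 0.037, 0.029]), 'grasp_force': 0.0, 'gripper_width': 1.0013889182835842}
[[-0.956  0.293 -0.   ]
 [ 0.293  0.956  0.   ]
 [ 0.     0.    -1.   ]]
```

View pics/t0.png

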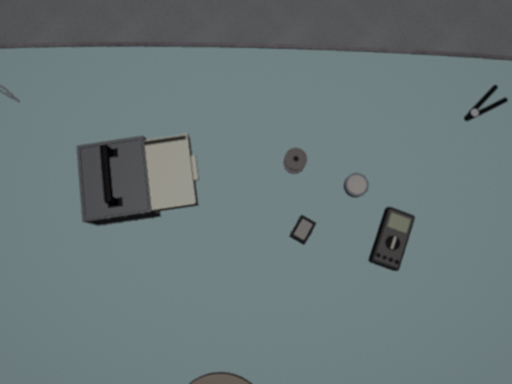

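View pics/s0.png

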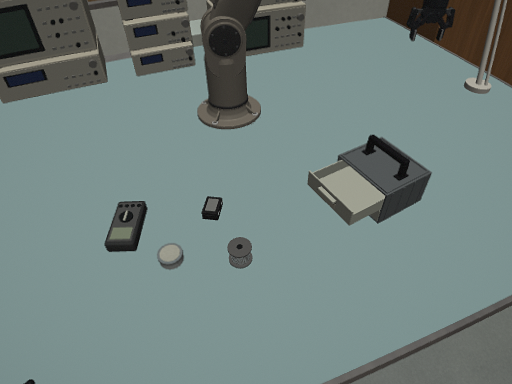

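The top view shows the chest on the left: handle bar about (106,148)–(112,206), drawer open to the right with its lip at (195,168). The component box is at (303,230), the spool at (295,160), the flux tin at (357,185) and the meter at (392,238). The scene view agrees.

Run:
```python
from h import *
np.set_printoptions(precision=3,suppress=True)
im=cv2.imread("pics/t0.png")
for n,uv,z in [("h1",(107,149),.16),("h2",(111,204),.16),("shellF1",(146,138),.107),("shellF2",(152,214),.107),("shellB1",(79,144),.107),("shellB2",(84,220),.107),("plate1",(189,135),.101),("plate2",(197,209),.101),("lip",(196,168),.092)]:
    print(n,at("top",uv,z))
g=cv2.cvtColor(im,cv2.COLOR_BGR2GRAY)[205:255,275:335]
m=(g<70).astype(np.uint8)
c=max(cv2.findContours(m,0,2)[0],key=cv2.contourArea)
(cx,cy),wh,a=cv2.minAreaRect(c); print(cx+275,cy+205,wh,a)
bp=cv2.boxPoints(((cx+275,cy+205),wh,a)); print([at("top",p,.02)[:2] for p in bp], at("top",(cx+275,cy+205),.02))
C=cv2.resize(im[110:250,60:340],None,fx=2.8,fy=2.8,interpolation=cv2.INTER_CUBIC);cv2.imwrite("pics/crop.png",np.clip(C*1.5,0,255))
```

```text
h1 [0.615 0.255 0.16 ]
h2 [0.493 0.237 0.16 ]
shellF1 [0.657 0.184 0.107]
shellF2 [0.48  0.159 0.107]
shellB1 [0.64  0.343 0.107]
shellB2 [0.462 0.315 0.107]
plate1 [0.667 0.085 0.101]
plate2 [0.494 0.059 0.101]
lip [0.591 0.067 0.092]
302.36923027038574 229.35384559631348 (17.116792678833008, 24.558874130249023) 29.744882583618164
[array([ 0.444, -0.155]), array([ 0.496, -0.185]), array([ 0.476, -0.221]), array([ 0.424, -0.192])] [ 0.46  -0.188  0.02 ][ WARN:0@0.612] global loadsave.cpp:1063 imwrite_ Unsupported depth image for selected encoder is fallbacked to CV_8U.
```

View pics/crop.png

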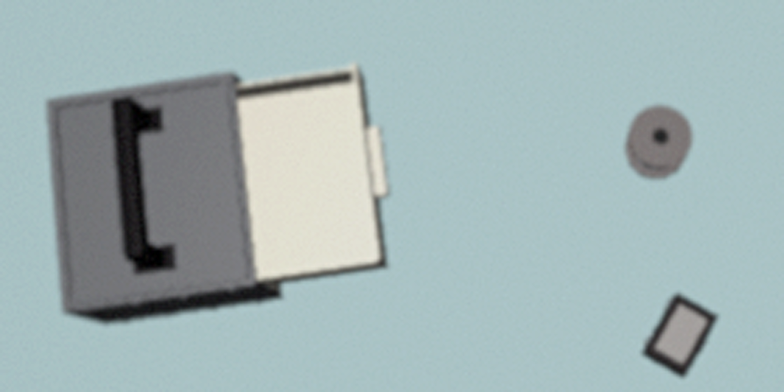

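The box lies with its 60 mm side along (0.87,−0.5), centre about (0.46,−0.19). The chest's +x is about (−0.14,0.99), and the drawer is open about 0.10 m. I'll set out for the box on an arc that stays clear of the base.

Call:
{"fn": "servo_tool", "kwargs": {"motion": [-1,0,0,0,0,0.75,0,-1,0,0,0,0,0.75,0,-1,0,0,0,0,0,0,-1,0,0,0,0,0,0,-1,0,0,0,0,0,0], "grip_force": 30}}

```text
t: 1.52
eef_pos: [0.2885, 0.6008, 0.304]
tool_rot: [-0.0, 0.258, 0.966, 0.0]
contact_force: [0.5, -0.2, -0.3]
gripper_width: 0.998
grasp_force: 0.0
```

Call:
{"fn": "servo_tool", "kwargs": {"motion": [-1,0,0,0,0,0,0,-1,0,0,0,0,0,0,-1,0,0,0,0,0,0,-1,0,0,0,0,0,0,-1,0,0,0,0,0,0]}}

```text
t: 2.15
eef_pos: [0.3753, 0.5509, 0.3039]
tool_rot: [0.0, 0.258, 0.966, 0.0]
contact_force: [0.2, -0.5, 0.2]
gripper_width: 1.001
grasp_force: 0.0
```

Call:
{"fn": "servo_tool", "kwargs": {"motion": [-1,0,0,0,0,0,0,-1,0,0,0,0,0,0,-1,-1,0,0,0,0,0,-1,-1,0,0,0,0,0,-1,-1,0,0,0,0,0]}}

```text
t: 2.78
eef_pos: [0.4316, 0.4485, 0.3039]
tool_rot: [0.0, 0.258, 0.966, 0.0]
contact_force: [0.2, 0.1, -0.2]
gripper_width: 1.002
grasp_force: 0.0
```

Call:
{"fn": "servo_tool", "kwargs": {"motion": [-1,-1,0,0,0,0,0,-1,-1,0,0,0,0,0,-1,-1,0,0,0,0,0,-1,-1,0,0,0,0,0,-1,-1,0,0,0,0,0]}}

```text
t: 3.4
eef_pos: [0.4682, 0.3118, 0.304]
tool_rot: [0.0, 0.258, 0.966, 0.0]
contact_force: [1.4, 0.0, -0.8]
gripper_width: 1.001
grasp_force: 0.0
```

Call:
{"fn": "servo_tool", "kwargs": {"motion": [-1,-1,0,0,0,0,0,-1,-1,0,0,0,0,0,-1,-1,0,0,0,0,0,-1,-1,0,0,0,0,0,-1,-1,0,0,0,0,0]}}

```text
t: 4.03
eef_pos: [0.5048, 0.1751, 0.3041]
tool_rot: [0.0, 0.258, 0.966, 0.0]
contact_force: [-0.2, -0.4, 0.5]
gripper_width: 1.002
grasp_force: 0.0
```

Call:
{"fn": "servo_tool", "kwargs": {"motion": [-1,-1,0,0,0,0,0,-1,-1,0,0,0,0,0,-1,-1,0,0,0,0,0,-1,-1,0,0,0,0,0,-1,-1,0,0,0,0,0]}}

```text
t: 4.65
eef_pos: [0.5413, 0.0385, 0.3041]
tool_rot: [0.0, 0.258, 0.966, 0.0]
contact_force: [0.6, 0.5, 0.1]
gripper_width: 1.004
grasp_force: 0.0
```

Call:
{"fn": "servo_tool", "kwargs": {"motion": [-1,-1,0,0,0,0,0,-1,-1,0,0,0,0,0,0,-1,0.5,0,0,0,0,0,-1,0.5,0,0,0,0,0,-1,0.5,0,0,0,0]}}

```text
t: 5.28
eef_pos: [0.5242, -0.0672, 0.2728]
tool_rot: [-0.001, 0.258, 0.966, 0.0]
contact_force: [0.5, 0.6, 1.3]
gripper_width: 1.002
grasp_force: 0.0
```

Call:
{"fn": "servo_tool", "kwargs": {"motion": [0,-1,0.5,0,0,0,0,0,-1,0.5,0,0,0,0,0,-1,0.5,0,0,0,0,0,-0.5,0,0,0,0,0,0,0,0,0,0,0,0]}}

```text
t: 5.9
eef_pos: [0.4903, -0.1278, 0.244]
tool_rot: [0.0, 0.259, 0.966, 0.0]
contact_force: [-0.3, 0.9, -0.7]
gripper_width: 1.001
grasp_force: 0.0
```

Run:
```python
from h import *
np.set_printoptions(precision=3,suppress=True)
print(bot.get_obs()["eef_pos"])
save("wrist","w1")
print([(d["uv"],d["p"],at("wrist",d["uv"],.026)) for d in bot.boxes_of("wrist","pack_center")])
o,d=ray("wrist",(256,192));print(o,d)
```

```text
[ 0.49  -0.128  0.244]
[([185.5, 177.9], 0.65, array([ 0.459, -0.184,  0.026]))]
[ 0.418 -0.085  0.315] [ 0.28  -0.163 -0.946]
```

View pics/w1.png

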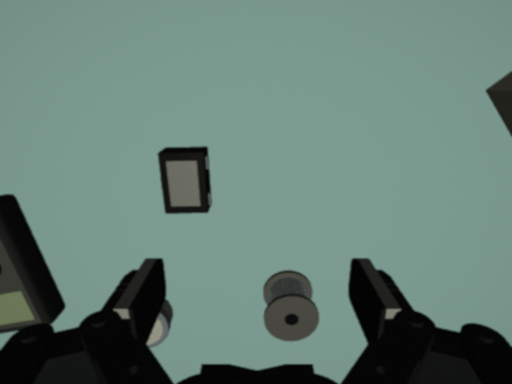

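The box shows at (185,180), upright in the view. The spool is at (291,305), beyond the right-hand finger. I'll work out its top-face corners for position and angle.

Run:
```python
from h import *
np.set_printoptions(precision=3,suppress=True)
P=[at("wrist",p,.026)[:2] for p in [(159,154),(206,153),(210,211),(166,213)]]
print(P, np.mean(P,0))
for a,b in ((0,1),(3,2),(0,3),(1,2)):
    d=P[b]-P[a]; print(np.linalg.norm(d),np.degrees(np.arctan2(d[1],d[0])))
c=np.mean(P,0); e=bot.get_obs(); T=R.from_quat(np.roll(e["tool_rot"],-1)).as_matrix()
print(T.T@(np.r_[c,.077]-e["eef_pos"])/.02)
```

```text
[array([ 0.428, -0.193]), array([ 0.449, -0.155]), array([ 0.498, -0.183]), array([ 0.479, -0.22 ])] [ 0.463 -0.188]
0.042611749076843765 61.319710727885884
0.04256321545294139 62.88059668123098
0.057781076838689965 -28.879441473854385
0.0566219594995809 -28.94861142314225
[-0.31  -3.342  8.361]
```

Call:
{"fn": "servo_tool", "kwargs": {"motion": [-0.1,-1,0,0,0,0,0,-0.1,-1,0.2,0,0,0,0,-0.1,-1,0.5,0,0,0,0,0,-0.3,1,0,0,0,0,0,0,1,0,0,0,0]}}

```text
t: 6.62
eef_pos: [0.4636, -0.1874, 0.1898]
tool_rot: [0.001, 0.258, 0.966, 0.0]
contact_force: [0.7, 0.8, 0.8]
gripper_width: 1.004
grasp_force: 0.0
```

Call:
{"fn": "servo_tool", "kwargs": {"motion": [0,0,1,0,0,0,0,0,0,1,0,0,0,0,0,0,1,0,0,0,0,0,0,1,0,0,0,0,0,0,0.9,0,0,0,0]}}

```text
t: 7.25
eef_pos: [0.464, -0.1866, 0.0914]
tool_rot: [0.0, 0.258, 0.966, 0.0]
contact_force: [-0.8, -0.2, 0.0]
gripper_width: 0.998
grasp_force: 0.0
```

Call:
{"fn": "servo_tool", "kwargs": {"motion": [0,0,0.7,0,0,0,0,0,0,0,0,0,0,0.3,0,0,0,0,0,0,0.6,0,0,0,0,0,0,1,0,0,0,0,0,0,1]}}

```text
t: 7.88
eef_pos: [0.4635, -0.1877, 0.0786]
tool_rot: [0.001, 0.258, 0.966, 0.0]
contact_force: [-1.0, -0.2, 5.2]
gripper_width: 0.486
grasp_force: 31.5
```

Box gripped (opening 0.486). I'll lift it, carry it over the drawer, then turn it to the chest's axes.

Call:
{"fn": "servo_tool", "kwargs": {"motion": [0,0,-0.6,0,0,0,1,0,0,-1,0,0,0,1,0,0,-1,0,0,0,1,0,0,-1,0,0,0,1,0,0,-1,0,0,0,1]}}

```text
t: 8.5
eef_pos: [0.4627, -0.1875, 0.1711]
tool_rot: [0.0, 0.258, 0.966, 0.0]
contact_force: [-0.0, -0.2, -0.9]
gripper_width: 0.485
grasp_force: 30.7
```

Call:
{"fn": "servo_tool", "kwargs": {"motion": [0,0,-1,0,0,0,1,0,0,-1,0,0,0,1,0,0.4,-1,0,0,0,1,0.2,1,-1,0,0,0,1,0.2,1,-0.4,0,0,0,1]}}

```text
t: 9.12
eef_pos: [0.4802, -0.1417, 0.2597]
tool_rot: [0.001, 0.259, 0.966, 0.0]
contact_force: [0.1, -0.6, -1.0]
gripper_width: 0.483
grasp_force: 30.7
```

Call:
{"fn": "servo_tool", "kwargs": {"motion": [0.2,1,0,0,0,0,1,0.2,1,0,0,0,0,1,0.2,1,0,0,0,0,1,0.2,1,0,0,0,0,1,0.2,1,0,0,0,0,1]}}

```text
t: 9.75
eef_pos: [0.5124, -0.0448, 0.2585]
tool_rot: [0.0, 0.259, 0.966, 0.0]
contact_force: [-0.0, -0.4, -1.6]
gripper_width: 0.486
grasp_force: 30.7
```

Call:
{"fn": "servo_tool", "kwargs": {"motion": [0.2,1,0,0,0,0,1,0.2,1,0,0,0,0,1,0.2,1,0,0,0,0,1,0.2,1,0,0,0,0,1,0.2,1,0,0,0,0,1]}}

```text
t: 10.38
eef_pos: [0.5456, 0.0526, 0.2579]
tool_rot: [0.0, 0.258, 0.966, -0.0]
contact_force: [0.4, 0.3, -0.7]
gripper_width: 0.485
grasp_force: 30.7
```

Call:
{"fn": "servo_tool", "kwargs": {"motion": [0.2,1,0,0,0,0,1,0.2,1,0,0,0,0,1,0.1,1,0,0,0,0,1,0,1,0,0,0,0,1,0,0,0,0,0,1,1]}}

```text
t: 11.0
eef_pos: [0.5775, 0.1281, 0.2578]
tool_rot: [0.0, 0.331, 0.944, 0.0]
contact_force: [-0.4, -0.2, -0.6]
gripper_width: 0.481
grasp_force: 30.7
```

Call:
{"fn": "servo_tool", "kwargs": {"motion": [0,0,0,0,0,1,1,0,0,0,0,0,1,1,0,0,0,0,0,1,1,0,0,0,0,0,1,1,0,0,0,0,0,1,1]}}

```text
t: 11.62
eef_pos: [0.577, 0.1261, 0.2579]
tool_rot: [0.0, 0.655, 0.756, -0.0]
contact_force: [0.6, -0.1, -2.0]
gripper_width: 0.48
grasp_force: 30.7
```

Call:
{"fn": "servo_tool", "kwargs": {"motion": [0,0,0,0,0,0,1,0,0,0,0,0,0,1]}}

```text
t: 11.88
eef_pos: [0.5767, 0.1259, 0.2579]
tool_rot: [0.0, 0.652, 0.758, -0.0]
contact_force: [0.5, -0.4, -1.3]
gripper_width: 0.484
grasp_force: 30.7
```

Run:
```python
from h import *
o=bot.get_obs();print(o["eef_pos"],o["tool_rot"],o["q"])
save("wrist","w2")
```

```text
[0.5767064  0.12593711 0.2578548 ] [ 6.94551968e-05  6.51754338e-01  7.58430140e-01 -4.25187874e-05] [-0.70690422  0.41911124  0.50480831  1.83690684 -0.2446748   0.94727188
  0.05629715]
```

View pics/w2.png

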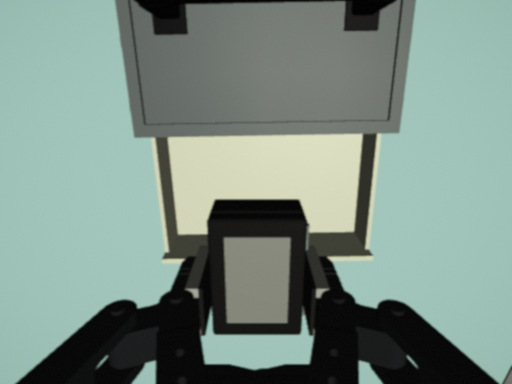

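The wrist view shows the drawer square to the tool. The shell's front edge runs (134,136)–(399,131), the plate's top edge (162,259)–(372,258), and the box hangs centred at (257,285).

Run:
```python
from h import *
np.set_printoptions(precision=4,suppress=True)
o=bot.get_obs();T=R.from_quat(np.roll(o["tool_rot"],-1)).as_matrix()
for n,p,z in [("F1",(134,136),.107),("F2",(399,131),.107),("P1",(162,260),.101),("P2",(372,259),.101),("rimL",(153,140),.0905),("rimR",(380,135),.0905),("packfar",(217,200),.18),("packfarR",(301,200),.18)]:
    w=at("wrist",p,z); print(n,w,"tool",(T.T@(w-o["eef_pos"])))
```

```text
F1 [0.4866 0.1616 0.107 ] tool [ 0.0489 -0.0836  0.1509]
F2 [0.6644 0.192  0.107 ] tool [0.0523 0.0967 0.1509]
P1 [0.5094 0.064  0.101 ] tool [-0.051  -0.0758  0.1569]
P2 [0.6754 0.0901 0.101 ] tool [-0.0501  0.0923  0.1569]
rimL [0.4948 0.1573 0.0905] tool [ 0.0433 -0.0762  0.1674]
rimR [0.659  0.1859 0.0905] tool [0.047  0.0904 0.1674]
packfar [0.5531 0.1519 0.18  ] tool [ 0.0293 -0.0194  0.0779]
packfarR [0.5937 0.1581 0.18  ] tool [0.0293 0.0217 0.0779]
```

Call:
{"fn": "servo_tool", "kwargs": {"motion": [0,0.4,0.5,0,0,0,1,0,0,1,0,0,0,1,0,0,1,0,0,0,1,0,0,1,0,0,0,1,0,0,1,0,0,0,1]}}

```text
t: 12.55
eef_pos: [0.5845, 0.1268, 0.1665]
tool_rot: [-0.0, 0.653, 0.758, -0.0]
contact_force: [-0.6, -0.1, -0.7]
gripper_width: 0.485
grasp_force: 30.8
```

Call:
{"fn": "servo_tool", "kwargs": {"motion": [0,0,0.8,0,0,0,1,0,0,0.4,0,0,0,1,0,0,0.2,0,0,0,1,0,0,0,0,0,0,1]}}

```text
t: 13.05
eef_pos: [0.5846, 0.1268, 0.1401]
tool_rot: [0.0, 0.653, 0.757, 0.0]
contact_force: [0.5, -0.2, -1.2]
gripper_width: 0.484
grasp_force: 30.8
```

Call:
{"fn": "servo_tool", "kwargs": {"motion": [0,0,0.1,0,0,0,1,0,0,0.05,0,0,0,1,0,0,0,0,0,0,1]}}

```text
t: 13.42
eef_pos: [0.5844, 0.1269, 0.137]
tool_rot: [0.0, 0.653, 0.757, 0.0]
contact_force: [-0.6, -0.4, -0.5]
gripper_width: 0.484
grasp_force: 30.8
```

Call:
{"fn": "servo_tool", "kwargs": {"motion": [0,0,0.05,0,0,0,1,0,0,0,0,0,0,1]}}

```text
t: 13.68
eef_pos: [0.5846, 0.1269, 0.1362]
tool_rot: [0.0, 0.653, 0.757, 0.0]
contact_force: [0.1, 0.4, 1.4]
gripper_width: 0.485
grasp_force: 31.1
```

It is just touching the floor, so I'll release it and retreat.

Call:
{"fn": "servo_tool", "kwargs": {"motion": [0,0,0,0,0,0,0.4,0,0,0,0,0,0,0.25,0,0,0,0,0,0,0.2,0,0,0,0,0,0,0.2,0,0,0,0,0,0,0.2]}}

```text
t: 14.3
eef_pos: [0.5844, 0.1268, 0.1359]
tool_rot: [-0.0, 0.653, 0.757, -0.0]
contact_force: [0.1, -1.3, -0.2]
gripper_width: 0.805
grasp_force: 0.0
```

Call:
{"fn": "servo_tool", "kwargs": {"motion": [0,0,-0.3,0,0,0,0.2,0,0,-1,0,0,0,0.2,0,0,-1,0,0,0,0.2,0,0,-1,0,0,0,0.2,0,0,0,0,0,0,0.2]}}

```text
t: 14.92
eef_pos: [0.5856, 0.1271, 0.2044]
tool_rot: [0.001, 0.653, 0.757, 0.002]
contact_force: [-0.6, 0.2, -1.1]
gripper_width: 0.797
grasp_force: 0.0
```

Run:
```python
from h import *
o=bot.get_obs();print(o["eef_pos"],o["gripper_width"])
save("wrist","w3");print([(d["uv"],d["p"],at("wrist",d["uv"],.0835)) for d in bot.boxes_of("wrist","pack_center")])
```

```text
[0.58557042 0.12705998 0.20438512] 0.7966951011479448
[([254.4, 209.8], 0.74, array([0.58177539, 0.13447504, 0.0835    ]))]
```

View pics/w3.png

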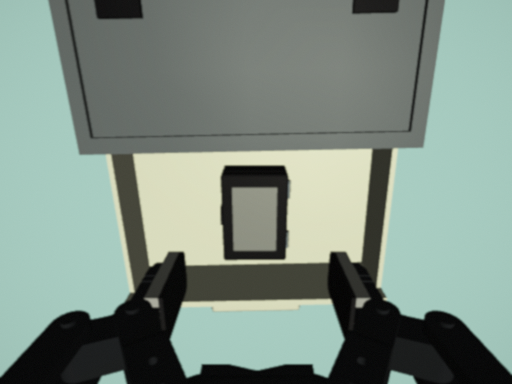

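The box lies flat at (254,212) in the open part of the drawer. Next I'll back out, close the fingers, lower them in front of the lip and push.

Call:
{"fn": "servo_tool", "kwargs": {"motion": [-1,0,0,0,0,0,0.6,-1,0,0,0,0,0,1,-1,0,0,0,0,0,1,-1,0,0,0,0,0,1,-0.8,0,0,0,0,0,1]}}

```text
t: 15.65
eef_pos: [0.5987, 0.0299, 0.2019]
tool_rot: [0.0, 0.653, 0.757, -0.0]
contact_force: [1.0, -0.7, 0.8]
gripper_width: -0.003
grasp_force: 0.0
```

Call:
{"fn": "servo_tool", "kwargs": {"motion": [0,0,1,0,0,0,1,0,0,1,0,0,0,1,0,0,1,0,0,0,1,0,0,0,0,0,0,1]}}

```text
t: 16.15
eef_pos: [0.597, 0.0326, 0.1393]
tool_rot: [-0.002, 0.652, 0.758, -0.002]
contact_force: [0.3, -0.3, 1.6]
gripper_width: 0.0
grasp_force: 0.0
```

Call:
{"fn": "servo_tool", "kwargs": {"motion": [0.4,0,0,0,0,0,1,0.4,0,0,0,0,0,1,0.3,0,0,0,0,0,1,0.3,0,0,0,0,0,1,0.3,0,0,0,0,0,1]}}

```text
t: 16.77
eef_pos: [0.5937, 0.0657, 0.1422]
tool_rot: [0.0, 0.653, 0.757, 0.0]
contact_force: [-0.8, -0.8, 0.7]
gripper_width: 0.001
grasp_force: 0.4
```

Call:
{"fn": "servo_tool", "kwargs": {"motion": [0.4,0,0,0,0,0,1,0.4,0,0,0,0,0,1,0.4,0,0,0,0,0,1,0.4,0,0,0,0,0,1,0.4,0,0,0,0,0,1]}}

```text
t: 17.4
eef_pos: [0.5873, 0.1056, 0.1418]
tool_rot: [-0.0, 0.653, 0.757, -0.0]
contact_force: [-0.2, -1.4, 0.8]
gripper_width: -0.001
grasp_force: 0.5
```

Run:
```python
from h import *
o=bot.get_obs();print(o["eef_pos"],o["contact_force"])
save("wrist","w4")
```

```text
[0.58734524 0.1055653  0.14175166] [-0.16629687 -1.4101897   0.77121196]
```

View pics/w4.png

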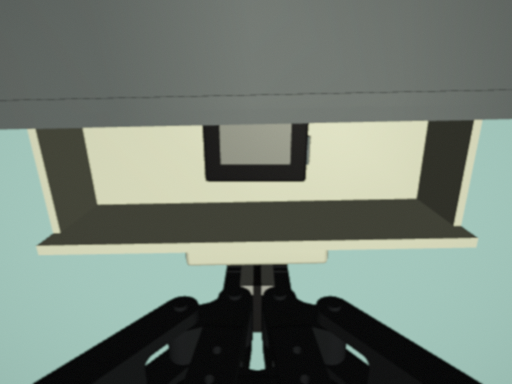

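The fingers push mid-lip at about (257,265), the box stays put, and roughly half the opening remains. I'll keep pushing and slow down near the end.

Call:
{"fn": "servo_tool", "kwargs": {"motion": [0.4,0,0,0,0,0,1,0.4,0,0,0,0,0,1,0.3,0,0,0,0,0,1,0.3,0,0,0,0,0,1,0.3,0,0,0,0,0,1]}}

```text
t: 18.08
eef_pos: [0.5826, 0.139, 0.1419]
tool_rot: [-0.0, 0.653, 0.757, -0.0]
contact_force: [-0.3, -1.4, 0.0]
gripper_width: -0.002
grasp_force: 0.4
```

Call:
{"fn": "servo_tool", "kwargs": {"motion": [0.2,0,0,0,0,0,1,0.2,0,0,0,0,0,1,0.1,0,0,0,0,0,1,0,0,0,0,0,0,1]}}

```text
t: 18.58
eef_pos: [0.5813, 0.1489, 0.1419]
tool_rot: [0.0, 0.653, 0.758, 0.0]
contact_force: [0.4, 1.0, 0.2]
gripper_width: -0.002
grasp_force: 0.0
```

Call:
{"fn": "servo_tool", "kwargs": {"motion": [0.1,0,0,0,0,0,1,0.1,0,0,0,0,0,1,0.1,0,0,0,0,0,1]}}

```text
t: 18.95
eef_pos: [0.5804, 0.1541, 0.142]
tool_rot: [0.0, 0.653, 0.757, -0.0]
contact_force: [0.8, -4.0, 0.6]
gripper_width: -0.004
grasp_force: 2.1
```

Call:
{"fn": "servo_tool", "kwargs": {"motion": [0.1,0,0,0,0,0,1,0.1,0,0,0,0,0,1]}}

```text
t: 19.2
eef_pos: [0.5799, 0.1577, 0.142]
tool_rot: [0.0, 0.653, 0.757, -0.0]
contact_force: [0.2, -4.3, 1.3]
gripper_width: -0.0
grasp_force: 2.3
```

Run:
```python
from h import *
o=bot.get_obs();print(o["eef_pos"],o["contact_force"])
save("wrist","w5")
```

```text
[0.57988531 0.15769987 0.14198761] [ 0.1819248  -4.3493297   1.25519906]
```

View pics/w5.png

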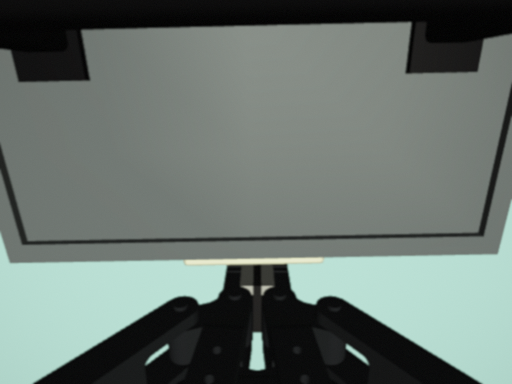

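The drawer is shut: no gap shows, only the lip at (254,262), with 4 N of push. I'll back off, rise, go above the handle, and turn a quarter.

Call:
{"fn": "servo_tool", "kwargs": {"motion": [-1,0,0,0,0,0,1,0,0,-1,0,0,0,1,0,0,-1,0,0,0,1,0,0,-1,0,0,0,0.5,0,0,-1,0,0,0,0]}}

```text
t: 19.88
eef_pos: [0.5828, 0.1394, 0.224]
tool_rot: [0.0, 0.653, 0.758, 0.001]
contact_force: [1.5, -0.4, -0.6]
gripper_width: 0.418
grasp_force: 0.0
```

Call:
{"fn": "servo_tool", "kwargs": {"motion": [0,0,-1,0,0,0,0,0,0,-1,0,0,0,0,1,0,-1,0,0,0,0,1,0,0,0,0,0,0,1,0,0,0,0,0,0]}}

```text
t: 20.5
eef_pos: [0.5731, 0.1997, 0.2818]
tool_rot: [-0.0, 0.652, 0.758, 0.0]
contact_force: [-0.3, 0.4, -0.0]
gripper_width: 1.0
grasp_force: 0.0
```

Call:
{"fn": "servo_tool", "kwargs": {"motion": [1,0,0,0,0,0,0,1,0,0,0,0,0,0,1,0,0,0,0,0,0,0.2,0,0,0,0,-0.6,0,0,0,0,0,0,-1,0]}}

```text
t: 21.12
eef_pos: [0.564, 0.2628, 0.2815]
tool_rot: [-0.0, 0.555, 0.832, -0.0]
contact_force: [-1.1, -0.5, 0.3]
gripper_width: 1.0
grasp_force: 0.0
```

Call:
{"fn": "servo_tool", "kwargs": {"motion": [0,0,0,0,0,-1,0,0,0,0,0,0,-1,0,0,0,0,0,0,-1,0,0,0,0,0,0,-1,0,0,0,0,0,0,-1,0]}}

```text
t: 21.75
eef_pos: [0.5643, 0.2619, 0.2817]
tool_rot: [-0.0, 0.212, 0.977, -0.0]
contact_force: [-0.1, 0.3, 0.1]
gripper_width: 1.001
grasp_force: 0.0
```

Call:
{"fn": "servo_tool", "kwargs": {"motion": [0,0,0,0,0,-1,0,0,0,0,0,0,-1,0,0,0,0,0,0,-1,0,0,0,0,0,0,-1,0,0,0,0,0,0,0,0]}}

```text
t: 22.38
eef_pos: [0.5644, 0.2617, 0.2817]
tool_rot: [-0.0, -0.083, 0.997, 0.0]
contact_force: [0.3, -0.5, 0.0]
gripper_width: 1.0
grasp_force: 0.0
```

Run:
```python
from h import *
np.set_printoptions(precision=4,suppress=True)
o=bot.get_obs();print(o["eef_pos"],o["tool_rot"],o["q"])
save("wrist","w6");bot.read_camera("top")
for c in("wrist","top"):print([(d["uv"],d["p"],at(c,d["uv"],.155)) for d in bot.boxes_of(c,"chest_handle")])
```

```text
[0.5644 0.2617 0.2817] [-0.0002 -0.0828  0.9966  0.0001] [-0.6444  0.4121  0.146   1.7192 -0.0689  1.0155  1.2624]
[([252.9, 169.9], 0.92, array([0.5335, 0.2536, 0.155 ]))]
[([121.4, 187.9], 0.62, array([0.5295, 0.2181, 0.155 ]))]
```

View pics/w6.png

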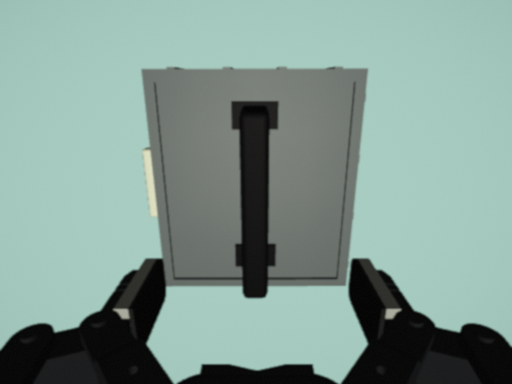

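The view shows the bar from (254,107) to (256,297), parallel to the tool's x, with the shell's top corners at (142,69), (367,69), (345,285) and (165,285).

Run:
```python
from h import *
np.set_printoptions(precision=4,suppress=True)
o=bot.get_obs();T=R.from_quat(np.roll(o["tool_rot"],-1)).as_matrix()
f=lambda p,z:T.T@(at("wrist",p,z)-o["eef_pos"])
a,b=f((254,107),.16),f((256,297),.16);print(a,b,(a+b)/2)
C=[f(p,.107) for p in[(142,69),(367,69),(345,285),(165,285)]];print(np.array(C),np.mean(C,0))
```

```text
[ 0.0705 -0.0019  0.1218] [-0.0598 -0.0008  0.1218] [ 0.0053 -0.0014  0.1218]
[[ 0.0926 -0.0816  0.1748]
 [ 0.0927  0.0777  0.1748]
 [-0.0868  0.0782  0.1748]
 [-0.0868 -0.0819  0.1748]] [ 0.0029 -0.0019  0.1748]
```

Call:
{"fn": "servo_tool", "kwargs": {"motion": [0.2,-0.1,0.5,0,0,0,0,0,0,1,0,0,0,0,0,0,1,0,0,0,0,0,0,0.9,0,0,0,0,0,0,0.5,0,0,0,0], "grip_force": 90}}

```text
t: 23.2
eef_pos: [0.5602, 0.2584, 0.2024]
tool_rot: [-0.001, -0.083, 0.997, -0.0]
contact_force: [0.1, 0.3, 0.2]
gripper_width: 1.003
grasp_force: 0.0
```

Call:
{"fn": "servo_tool", "kwargs": {"motion": [0,0,0,0,0,0,0.5,0,0,0,0,0,0,0.8,0,0,0,0,0,0,1,0,0,0,0,0,0,1,0,0,0,0,0,0,1]}}

```text
t: 23.82
eef_pos: [0.5609, 0.2594, 0.2046]
tool_rot: [0.001, -0.084, 0.996, 0.001]
contact_force: [-0.2, 1.7, 3.9]
gripper_width: 0.194
grasp_force: 88.5
```

Handle gripped (opening about 16 mm, 88 N). Now a slow lift.

Call:
{"fn": "servo_tool", "kwargs": {"motion": [0,0,-0.2,0,0,0,1,0,0,-0.3,0,0,0,1,0,0,-0.4,0,0,0,1,0,0,-0.4,0,0,0,1,0,0,-0.4,0,0,0,1]}}

```text
t: 24.45
eef_pos: [0.5608, 0.2586, 0.2386]
tool_rot: [0.0, -0.083, 0.997, 0.0]
contact_force: [-0.4, 0.6, -5.7]
gripper_width: 0.195
grasp_force: 87.9
```

Call:
{"fn": "servo_tool", "kwargs": {"motion": [0,0,-0.4,0,0,0,1,0,0,-0.4,0,0,0,1,0,0,-0.4,0,0,0,1,0,0,-0.4,0,0,0,1,0,0,-0.4,0,0,0,1]}}

```text
t: 25.08
eef_pos: [0.5607, 0.2587, 0.2784]
tool_rot: [-0.0, -0.084, 0.997, -0.0]
contact_force: [0.1, -0.3, -6.6]
gripper_width: 0.197
grasp_force: 87.9
```

Call:
{"fn": "servo_tool", "kwargs": {"motion": [0,0,-0.4,0,0,0,1,0,0,-0.4,0,0,0,1,0,0,-0.3,0,0,0,1,0,0,-0.2,0,0,0,1,0,0,-0.1,0,0,0,1]}}

```text
t: 25.7
eef_pos: [0.5607, 0.2587, 0.3061]
tool_rot: [0.0, -0.083, 0.997, 0.0]
contact_force: [0.0, -0.1, -5.7]
gripper_width: 0.192
grasp_force: 88.0
```

Call:
{"fn": "servo_tool", "kwargs": {"motion": [0,0,0,0,0,0,1,0,0,0,0,0,0,1,0,0,0,0,0,0,1,0,0,0,0,0,0,1,0,0,0,0,0,0,1]}}

```text
t: 26.32
eef_pos: [0.5607, 0.2587, 0.3058]
tool_rot: [-0.0, -0.083, 0.997, 0.0]
contact_force: [0.6, -0.6, -6.7]
gripper_width: 0.196
grasp_force: 88.0
```

Run:
```python
from h import *
a=save("scene","s7"); b=bot.read_camera("wrist")
cv2.imwrite("pics/fin.png",np.hstack([cv2.resize(a[100:292,256:512],(400,300)),cv2.resize(b,(400,300))])[:,:,::-1])
```

```text
(no output)
```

View pics/fin.png

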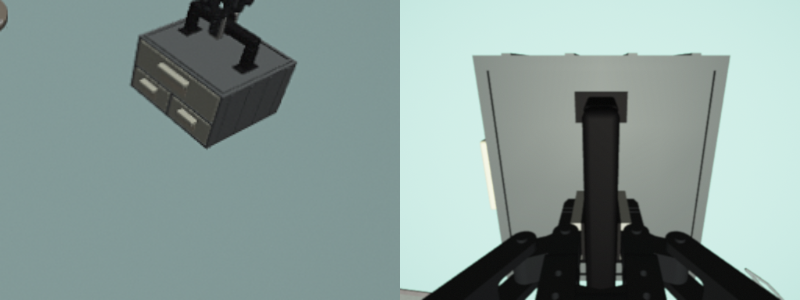

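The chest hangs level about 10 cm up with all drawers shut, carrying its weight of about 6.5 N at the handle. I'm handing in.

```bash
python3 -c "
from station import bot
print(bot.hand_in())"
```

```text
the job is handed in; nothing more can be done
None
```

The box is in the shut drawer and the arm is holding the chest by its handle about 10 cm up, level and still; the job is handed in, but no verdict came back.

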